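Turn the condiment carousel to the serving mark

TASK

On the canteen's serving table, turn the condiment carousel by pushing one of its bare spokes with a closed fingertip until the red-lidded pot stands squarely in line with the green serving mark, then take the hand away. Push gently, do not set it spinning, keep off the pots, and do not lift the carousel's top off its stand. Leave the shaker and the bowl where they are.

Things in the scene. Friction and masses are not known exactly. Their poses are not given: they have to be found in the camera images.
- stand: fixed foot of the carousel: a flat dark steel disc 240 mm across and 14 mm high with a short post; origin on the table at the turning axis, z up, x axis pointing along the table to the green serving mark
- axis (a point): point on the carousel's turning axis at the spokes' mid-height, 68 mm above the table. Four steel spokes at right angles, each a bar 12 mm wide and 20 mm tall (58 to 78 mm above the table), run bare from the black hub (50 mm across, top 88 mm above the table) to the pot rings (76 mm across, centred 150 mm from the axis, so bare steel lies from 25 to 112 mm from the axis). Between the spokes it is open down to the disc (top at 14 mm)
- mark (a point): top centre of the green serving mark, a 50 mm square pad 10 mm high lying flat on the table 217 mm from the axis, on a flat bar of the stand
- turn (a joint): angle of the carousel, rad: the direction of the red pot (and its spoke) measured from the stand's x axis about the vertical axis, growing anticlockwise seen from above; 0 (or any full turn) = red pot in line with the mark. Turns freely without end either way; rubs with about 0.25 N m (some 3 N at mid-spoke), so it stays where it is left, but let go at 1 rad/s it coasts on about 0.05 rad (at 2 rad/s about 0.2 rad): push slowly near the mark
- lift (a joint): how far the carousel's top (hub, spokes, pots; about 1.1 kg) has been raised off its stand, m; 0 = seated. It lifts off for washing, and must stay seated here
- pot_red: round white pot with a red lid, on the spoke at joint angle + 0; 66 mm across (lid 71 mm), 70 mm tall, its origin under its centre, held fast in a ring at a spoke's end, 150 mm from the carousel's axis, lid top 92 mm above the table. Not to be touched
- pot_white: round white pot with a white lid, a quarter turn anticlockwise from the red one; 66 mm across (lid 71 mm), 70 mm tall, its origin under its centre, held fast in a ring at a spoke's end, 150 mm from the carousel's axis, lid top 92 mm above the table. Not to be touched
- pot_yellow: round white pot with a yellow lid, opposite the red one; 66 mm across (lid 71 mm), 70 mm tall, its origin under its centre, held fast in a ring at a spoke's end, 150 mm from the carousel's axis, lid top 92 mm above the table. Not to be touched
- pot_blue: round white pot with a blue lid, a quarter turn clockwise from the red one; 66 mm across (lid 71 mm), 70 mm tall, its origin under its centre, held fast in a ring at a spoke's end, 150 mm from the carousel's axis, lid top 92 mm above the table. Not to be touched
- shaker: loose glass salt shaker with a steel top, 44 mm across, 78 mm tall, origin under its centre; bystander
- bowl: loose white bowl, 116 mm across, 50 mm tall, origin under its centre; bystander

How it is judged:
By the outcome, as a careful person would: the job done as asked, in the order asked, and still so for the second after the job is handed in, with the robot touching nothing.
It also fails if it takes over 48 s, if anything falls off the work surface, if the arm or the gripper's body presses on something with over 40 N, if the wrist force passes 120 N, or if a joint passes its speed limit or range.

ROBOT

A 6-joint arm with a two-finger parallel gripper is mounted at the origin on the work surface. World frame = base frame: x ahead of the robot, y to its left, z up, the work surface at z = 0. Lengths are in m, angles in rad, forces in N, time in s.
With the tool pointing down it reaches from about 0.35 to 0.975 m from the base axis. Payload 17.4 kg.
Tool frame: the origin (TCP) lies on the centre line of the jaws, within the pads' length; the fingertips stand 25 mm ahead of it and the grasp point (between the pads) lies 6 mm ahead of it (env.tcp_to_tips is the z of the fingertips in the tool frame, in m); z points along the fingers, y is the direction in which the jaws open and shut (so a half turn about z gives the same grasp; the last joint's range is limited). The gripper opens to 85 mm and grips with 20 to 120 N. Pads are 22 mm wide; open, the fingers measure 114 mm over their backs; the gripper's body (76 mm by 85 mm) begins 54 mm behind the grasp point. The pads swing forward as they close: fully open they stand 13 mm farther back than shut.
Start: joints at [-1.269, 0.116, 1.442, -0, 1.584, -0.038], TCP at [0.225, -0.636, 0.256] pointing down, gripper open.
Joint ranges: [-2.83, 2.83], [-0.83, 2.19], [0.07, 2.5], [-1.14, 4.28], [0.01, 3], [-2.97, 2.97]. Speed limits (rad/s): [1.89, 1.89, 2.22, 3.14, 3.14, 3.14].

INTERFACE

Orientations are given as [roll, pitch, yaw] about the fixed x, y, z axes, in that order (R = Rz(yaw) Ry(pitch) Rx(roll)).
In Python, from cell import env gives the robot as it stands.
- The arm moves only by the tool servo_tool, never from a script. Its argument "targets" is one flat list of numbers, 4 for each row, row after row: the shift along the tool's x, y, z in m, then the turn about the tool's z in rad. In form: [tx, ty, tz, twist, tx, ty, tz, twist, ...]. A call has 1 to 10 rows; each row shifts and turns the commanded pose from where the row before left it, along the tool's axes as they then stand; what a row does not reach is not made up. A row lasts 1/10 s, in which the tool goes at most 50 mm and 8.59 degrees, less where a joint would pass 70% of its speed; a pose out of reach is approached as far as the arm can. A call is refused whole if a number of a shift passes 0.05 or a number of a turn 0.15, either way. A call with a gripper value outside its range is refused whole. "gripper" is the gripper command: -1 is shut, 1 is fully open, values between are in proportion, set as the call begins (left out, the last holds). The fingers move at their own pace and stop on an object; the grip force is fixed at half the most. Time passes only in rows, so rows that do not move let the fingers close. It gives the time, the measured TCP pose, the force and the opening at its end, in the units of the state.
- env.state(): the state, without advancing time (a new reading comes with each control period).
- env.camera(name): name is "scene" or "top" or "wrist"; returns the picture (480x640x3 uint8, red, green, blue); there is no depth.
- env.camera_info(name): a dict with "fx", "fy", "cx", "cy" (pixels), "extrinsics" (4x4, takes a point from world to camera coordinates); the wrist camera has in their place "T_tool_cam" (4x4, takes a point from camera to tool coordinates, whose origin is the TCP and whose axes are the flange's). Camera axes: x right, y up, looking along -z (the intrinsics and any distortion apply to the point x, -y, -z); pixel columns grow to the right and rows downward; lengths in m; the calibration is good to about 2 mm. A picture is of the moment at which its call begins: read the wrist's pose just before it. camera_info takes no time and is no camera call.
- env.hand_in(): hands the job in, once; it reports no verdict.
The state is a dict: "clock": time; "joint_pos": joint angles; "dq": joint speeds; "joint_torque": joint torques, N m; "ee_pos": TCP position; "eef_rot": TCP orientation; "wrist_force": force on the tool from outside, world axes, zero at the start; "wrist_torque": the same for the moment, N m; "grip_width": opening from 0.0 (shut) to 1.0 (fully open).
Only numpy, scipy, OpenCV 4.12 (cv2) and the standard library are available. Lean on these libraries where they do the work, as an engineer would, in place of code of your own. Each camera call takes 0.05 s, during which the arm holds its last target. There are 200 camera calls.

## Working session

There is one attempt and no reset: what is moved stays moved. The work goes in short steps, Python scripts to look and compute and a tool call to move; the robot and the scene stay as the last step left them, time stands still between calls to the robot, and variables do not carry over. Pictures are saved under pics/ and viewed, about 8 in all and at most 12, crops included, and the job is handed in when it is done.

Besides the shell and the picture viewer there is one more tool, called after ">>>" as name(argument=value, ...) on one line, values as JSON. servo_tool: Moves the arm, as the interface text tells. Its arguments: {"type":"object","properties":{"targets":{"type":"array"},"gripper":{"type":"number"}},"required":["targets"]}

```bash
mkdir -p pics; ls; python3 - <<'E'
from cell import env
import cv2
print(env.state())
for n in("top","scene"):
    cv2.imwrite(f"pics/{n}0.png",env.camera(n)[:,:,::-1]); print(env.camera_info(n))
print(env.camera_info("wrist"))
E
```

```text
pics
{'clock': 0.0, 'joint_pos': array([-1.26878219e+00,  1.16457339e-01,  1.44228310e+00, -5.99191071e-06,
        1.58400601e+00, -3.78286214e-02]), 'dq': array([ 0.0003499 , -0.00016339, -0.00111348, -0.00038676,  0.0014769 ,
       -0.00159337]), 'joint_torque': array([ 1.94628534e-03, -7.31987572e+01, -6.32492137e+01,  1.38142741e-05,
        6.27988949e-03,  1.63267586e-07]), 'ee_pos': array([ 0.22492417, -0.63623968,  0.2555704 ]), 'eef_rot': array([-3.14043945e+00, -3.76490707e-05,  3.39842664e-01]), 'wrist_force': array([ 0.5813436 , -0.15141826,  0.77104303]), 'wrist_torque': array([ 0.03227517, -0.05237666, -0.02564911]), 'grip_width': 0.9987954383150189}
{'fx': 557.5228503826506, 'fy': 557.5228503826506, 'cx': 309.5702340267778, 'cy': 223.269962807481, 'extrinsics': array([[ 1.67518727e-03, -9.99930920e-01, -1.16339404e-02,
         3.31157811e-02],
       [ 9.83667893e-01, -4.46224196e-04,  1.79992438e-01,
        -6.10414816e-01],
       [-1.79985195e-01, -1.17454547e-02,  9.83599194e-01,
        -1.07429719e+00],
       [ 0.00000000e+00,  0.00000000e+00,  0.00000000e+0
[... 152 characters left out ...]
ay([[-0.69447029,  0.71942708,  0.01164871,  0.39400476],
       [-0.52028098, -0.51328381,  0.68253017,  0.28787964],
       [ 0.49700979,  0.46793632,  0.73076458, -1.39841192],
       [ 0.        ,  0.        ,  0.        ,  1.        ]])}
{'fx': 431.7268951330362, 'fy': 431.7268951330362, 'cx': 318.6570351080209, 'cy': 247.15983218540018, 'T_tool_cam': array([[-3.97124373e-04,  9.55124417e-01,  2.96204642e-01,
         7.53943115e-02],
       [ 9.99999805e-01,  2.36342205e-04,  5.78613771e-04,
         5.15979242e-04],
       [ 4.82642483e-04,  2.96204814e-01, -9.55124324e-01,
        -1.17302496e-01],
       [ 0.00000000e+00,  0.00000000e+00,  0.00000000e+00,
         1.00000000e+00]])}
```

View pics/top0.png

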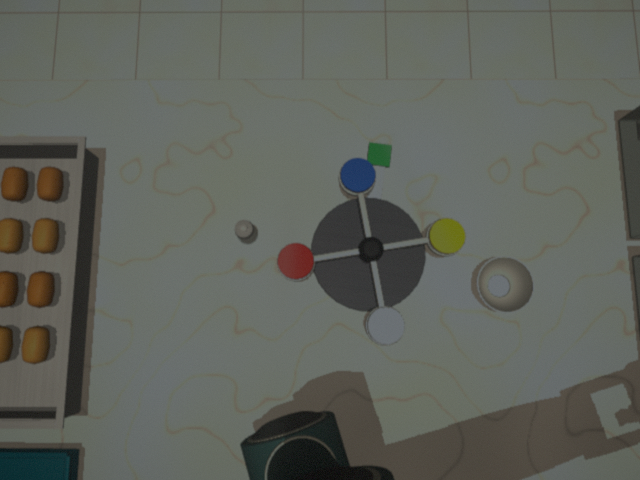

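View pics/scene0.png

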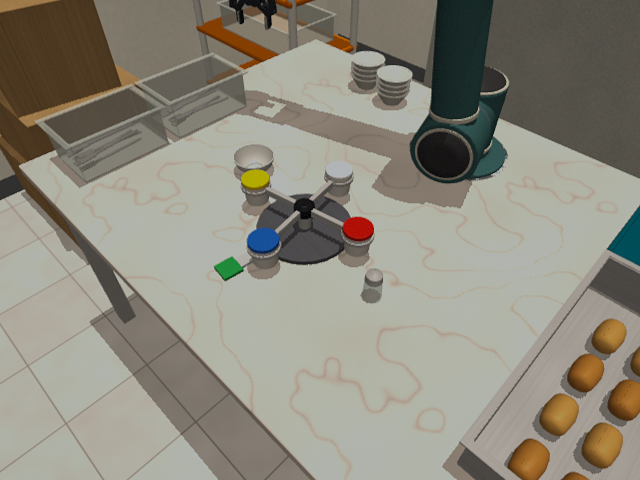

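The top view shows the hub at (371,249), red lid (296,261), blue (358,175), yellow (446,236), white (385,325), green mark (379,154), shaker (244,231) and bowl (503,285). In the scene view the arm's base is behind the carousel and the mark is on the far side.

```bash
cat > h.py <<'E'
import numpy as np, cv2
from cell import env
from scipy.spatial.transform import Rotation as R
def ray(i,E,uv,z):
    d=np.array([(uv[0]-i['cx'])/i['fx'],-(uv[1]-i['cy'])/i['fy'],-1.])
    Rm,t=E[:3,:3],E[:3,3]; o=-Rm.T@t; d=Rm.T@d
    return o+d*(z-o[2])/d[2]
def blobs(img):
    h=cv2.cvtColor(img,cv2.COLOR_RGB2HSV); out={}
    for n,(a,b) in dict(red=(0,6),yellow=(25,34),green=(50,75),blue=(105,120)).items():
        m=cv2.inRange(h,(a,150,60),(b,255,255))
        k,l,s,c=cv2.connectedComponentsWithStats(m)
        if k>1:
            j=1+s[1:,4].argmax(); out[n]=(c[j],s[j])
    return out
def measure():
    i=env.camera_info("top");E=i['extrinsics'];b=blobs(env.camera("top"))
    P={n:ray(i,E,c,.010 if n=='green' else .088)[:2] for n,(c,s) in b.items()}
    return P,b
def report(P):
    ax=(P['red']+P['yellow'])/2
    ang=lambda v:np.arctan2(v[1],v[0])
    m=P['green']-ax; r=P['red']-P['yellow']
    t=ang(r)-ang(m)
    print({n:p.round(4) for n,p in P.items()},'axis',ax.round(4),'R mark',np.hypot(*m),'diam',np.hypot(*r),'mark dir',ang(m),'turn',(t+np.pi)%(2*np.pi)-np.pi)
    if 'blue' in P: print('turn by blue',ang(P['blue']-ax)+np.pi/2-ang(m))
    return ax
E
python3 - <<'E'
from h import *
P,b=measure();print({n:(c.round(1),s) for n,(c,s) in b.items()})
ax=report(P)
i=env.camera_info("top");E=i['extrinsics']
for n,uv,z in(("hub",(371,249),.088),("shaker",(244,230),.078),("bowl",(504,285),.05),("white",(385,325),.09)):print(n,ray(i,E,uv,z).round(3))
E
```

```text
{'red': (array([301.2, 260.6]), array([291, 244,  22,  34, 565], dtype=int32)), 'yellow': (array([446.9, 235.5]), array([430, 219,  35,  34, 930], dtype=int32)), 'green': (array([376.1, 154.8]), array([369, 144,  20,  21, 193], dtype=int32)), 'blue': (array([357.5, 174.6]), array([341, 159,  34,  32, 850], dtype=int32))}
{'red': array([0.5308, 0.0492]), 'yellow': array([ 0.5801, -0.2352]), 'green': array([ 0.7687, -0.1092]), 'blue': array([ 0.7032, -0.0625])} axis [ 0.5554 -0.093 ] R mark 0.2138857509948762 diam 0.28869781585033005 mark dir -0.075772054223379 turn 1.8184981437387133
turn by blue 1.850076816656386
hub [ 0.553 -0.087  0.088]
shaker [0.593 0.163 0.078]
bowl [ 0.486 -0.353  0.05 ]
white [ 0.408 -0.11   0.09 ]
```

```bash
sed -i 's/green=(50,75)/green=(45,85)/; s/        m=cv2.inRange(h,(a,150,60),(b,255,255))/        m=cv2.inRange(h,(a,110,40),(b,255,255))\n        if n=="red": m|=cv2.inRange(h,(168,110,40),(180,255,255))/' h.py
python3 - <<'E'
from h import *
P,b=measure();print({n:(c.round(1),s) for n,(c,s) in b.items()})
ax=report(P); print(env.tcp_to_tips)
E
```

```text
{'red': (array([295.5, 260.6]), array([278, 244,  36,  35, 970], dtype=int32)), 'yellow': (array([446.7, 235.5]), array([429, 218,  36,  36, 981], dtype=int32)), 'green': (array([378.8, 154.3]), array([368, 143,  23,  24, 437], dtype=int32)), 'blue': (array([357.5, 174.6]), array([341, 158,  34,  34, 894], dtype=int32))}
{'red': array([0.5307, 0.0603]), 'yellow': array([ 0.58  , -0.2349]), 'green': array([ 0.7699, -0.1149]), 'blue': array([ 0.7032, -0.0625])} axis [ 0.5553 -0.0873] R mark 0.21633509756351216 diam 0.2992611979952224 mark dir -0.12808363397290348 turn 1.8642327290446268
turn by blue 1.865258203716269
0.025
```

>>> servo_tool(targets=[0,0,0,-0.14,0,0,0,-0.14,0,0,0,-0.14,0,0,0,-0.14,0,0,0,-0.14,0,0,0,-0.14,0,0,0,-0.14,0,0,0,-0.14,0,0,0,-0.14,0,0,0,-0.14], gripper=-1)

```text
clock: 1.2
ee_pos: [0.225, -0.6363, 0.2561]
eef_rot: [-3.142, -0.0, 1.746]
wrist_force: [-0.4, -0.1, -0.2]
grip_width: -0.002
```

>>> servo_tool(targets=[0.03,0.024,0,0,0.03,0.024,0,0,0.03,0.024,0,0,0.03,0.024,0,0,0.03,0.024,0,0,0.03,0.024,0,0,0.03,0.024,0,0,0.03,0.024,0,0,0.03,0.024,0,0,0.03,0.024,0,0])

```text
clock: 2.2
ee_pos: [0.4115, -0.2989, 0.2563]
eef_rot: [3.141, 0.0, 1.74]
wrist_force: [0.3, -0.6, 0.2]
grip_width: 0.001
```

>>> servo_tool(targets=[0.0294,0.0242,0,0,0.0294,0.0242,0,0,0.0294,0.0242,0,0,0.0294,0.0242,0,0,0.0294,0.0242,0,0,0,0,0,-0.135,0,0,0,-0.135,0,0,0,-0.135,0,0,0,-0.135,0,0,0,0])

```text
clock: 3.2
ee_pos: [0.5056, -0.135, 0.2562]
eef_rot: [-3.142, -0.0, 2.282]
wrist_force: [0.1, -0.3, 0.6]
grip_width: -0.001
```

```bash
cat >> h.py <<'E'
def where(ax,red):
    s=env.state();p=s['ee_pos'];v=p[:2]-ax;yaw=s['eef_rot'][2]
    phi=np.arctan2(v[1],v[0]);
    print('tcp',p.round(4),'yaw',yaw.round(3),'phi',phi.round(3),'r',np.hypot(*v).round(4),'yaw-(phi-90)',((yaw-phi+np.pi/2+np.pi)%(2*np.pi)-np.pi).round(3),'F',s['wrist_force'].round(1),'t',s['clock'])
    w=red+np.pi/2; print('spoke frame along,perp',(v@[np.cos(w),np.sin(w)]).round(4),(v@[-np.sin(w),np.cos(w)]).round(4))
def wristpose():
    s=env.state();T=np.eye(4);T[:3,:3]=R.from_euler('xyz',s['eef_rot']).as_matrix();T[:3,3]=s['ee_pos']
    i=env.camera_info('wrist');return i,np.linalg.inv(T@i['T_tool_cam'])
E
python3 - <<'E'
from h import *
where(np.array([.5553,-.0873]),1.736)
i,E=wristpose();im=env.camera("wrist")
def proj(p):
    c=E@np.r_[p,1];return (i['cx']+i['fx']*c[0]/-c[2],i['cy']-i['fy']*c[1]/-c[2])
im=im[:,:,::-1].copy()
for p in([.5553,-.0873,.088],[.5553+.11*np.cos(3.307),-.0873+.11*np.sin(3.307),.078],[.5553+.03*np.cos(3.307),-.0873+.03*np.sin(3.307),.078]):
    q=proj(p);print(q);cv2.circle(im,tuple(int(x) for x in q),3,(255,0,255),-1)
cv2.imwrite("pics/w1.png",im)
E
```

```text
tcp [ 0.5056 -0.135   0.2562] yaw 2.282 phi -2.377 r 0.0689 yaw-(phi-90) -0.053 F [ 0.1 -0.3  0.6] t 3.2
spoke frame along,perp 0.0569 0.0389
(np.float64(420.377202464107), np.float64(223.63556366025435))
(np.float64(281.2992183015607), np.float64(136.3849409419604))
(np.float64(381.6341629953002), np.float64(198.26273464248447))
```

View pics/w1.png

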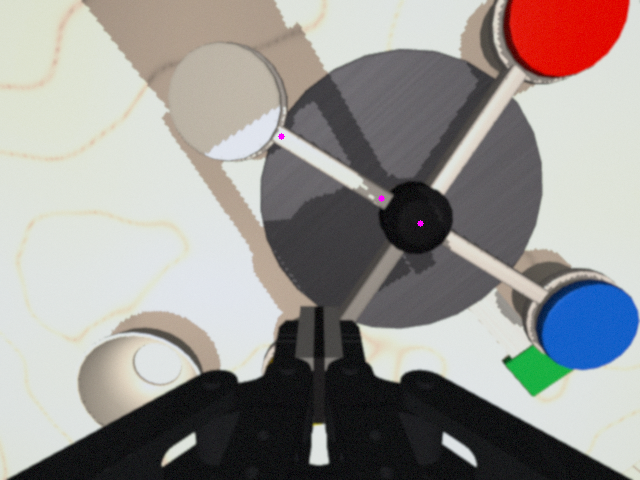

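The wrist view shows the hub at (416,217), within 4–5 mm of my projection. The white spoke lies along my projected points, and the shut fingers are over the open sector between the white and yellow spokes. Next I square the tool to the spoke and go down.

>>> servo_tool(targets=[0,0,0,0.137,0,0,0,0.137,0,0,0,0.137,0,0,0,0.137,0,-0.013,0.03,0,0,0,0.03,0,0,0,0.03,0,0,0,0.03,0,0,0,0.03,0,0,0,0.029,0])

```text
clock: 4.25
ee_pos: [0.4926, -0.1371, 0.0761]
eef_rot: [3.142, 0.0, 1.727]
wrist_force: [0.7, -1.3, -0.7]
grip_width: 0.001
```

```bash
python3 - <<'E'
from h import *
where(np.array([.5553,-.0873]),1.736)
E
```

```text
tcp [ 0.4926 -0.1371  0.0761] yaw 1.727 phi -2.47 r 0.0801 yaw-(phi-90) -0.516 F [ 0.7 -1.3 -0.7] t 4.25
spoke frame along,perp 0.07 0.0389
```

Approach the spoke slowly, then start the arc.

>>> servo_tool(targets=[0.004,0,0,0,0.004,0,0,0,0.004,0,0,0,0.003,0,0,0,0.003,0,0,0,0.002,0,0,0,0.002,0,0,0])

```text
clock: 4.95
ee_pos: [0.4893, -0.1153, 0.0776]
eef_rot: [3.141, 0.0, 1.732]
wrist_force: [0.3, 0.4, 0.2]
grip_width: -0.003
```

>>> servo_tool(targets=[0.0035,-0.0008,0,0.05,0.0035,-0.0008,0,0.05,0.0035,-0.0008,0,0.05,0.0035,-0.0008,0,0.05,0.0035,-0.0008,0,0.05,0.0035,-0.0008,0,0.05,0.0035,-0.0008,0,0.05,0.0035,-0.0008,0,0.05])

```text
clock: 5.75
ee_pos: [0.4833, -0.0877, 0.0775]
eef_rot: [3.141, 0.001, 1.329]
wrist_force: [-0.5, -3.7, 0.8]
grip_width: 0.003
```

```bash
python3 - <<'E'
from h import *
P,b=measure();print({n:(c.round(1),s) for n,(c,s) in b.items()})
report(P);
r=P['red']-[.5553,-.0873]
where(np.array([.5553,-.0873]),np.arctan2(r[1],r[0]))
cv2.imwrite("pics/t2.png",env.camera("top")[:,:,::-1])
E
```

```text
{'red': (array([296.5, 231.3]), array([279, 214,  36,  35, 945], dtype=int32)), 'yellow': (array([453.5, 264.9]), array([443, 248,  23,  35, 588], dtype=int32)), 'green': (array([377.6, 152.5]), array([367, 143,  24,  22, 358], dtype=int32)), 'blue': (array([386.4, 175.4]), array([370, 159,  34,  34, 895], dtype=int32))}
{'red': array([0.5885, 0.0586]), 'yellow': array([ 0.5224, -0.2456]), 'green': array([ 0.7738, -0.1125]), 'blue': array([ 0.7014, -0.12  ])} axis [ 0.5555 -0.0935] R mark 0.21914738786289065 diam 0.3113424519107047 mark dir -0.0868239206771608 turn 1.4436520019768793
turn by blue 1.4780608091966656
tcp [ 0.4833 -0.0872  0.0775] yaw 1.326 phi 3.14 r 0.072 yaw-(phi-90) -0.243 F [0.7 0.8 0.1] t 5.8
spoke frame along,perp 0.0702 0.0159
```

View pics/t2.png

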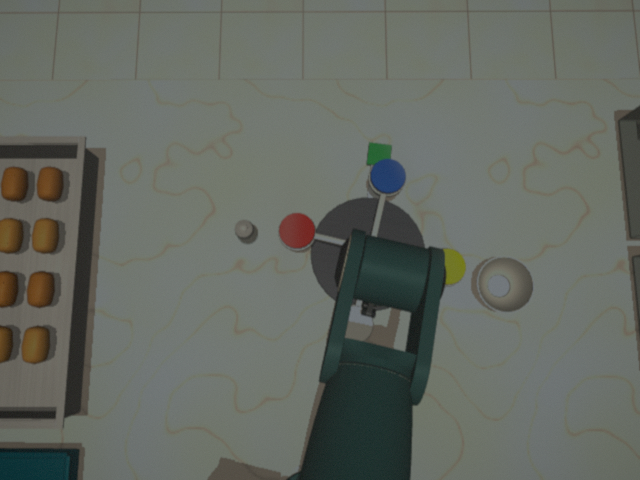

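The carousel follows the finger: the top view now has red at (297,231), blue (387,176), and the mark is clear. About 1.47 rad to go.

>>> servo_tool(targets=[0.0035,-0.0008,0,0.05,0.0035,-0.0008,0,0.05,0.0035,-0.0008,0,0.05,0.0035,-0.0008,0,0.05,0.0035,-0.0008,0,0.05,0.0035,-0.0008,0,0.05,0.0035,-0.0008,0,0.05,0.0035,-0.0008,0,0.05,0.0035,-0.0008,0,0.05,0.0035,-0.0008,0,0.05])

```text
clock: 6.85
ee_pos: [0.4916, -0.0531, 0.0773]
eef_rot: [-3.141, 0.001, 0.831]
wrist_force: [-2.7, -2.0, 2.1]
grip_width: -0.002
```

>>> servo_tool(targets=[0.0035,-0.0008,0,0.05,0.0035,-0.0008,0,0.05,0.0035,-0.0008,0,0.05,0.0035,-0.0008,0,0.05,0.0035,-0.0008,0,0.05,0.0035,-0.0008,0,0.05,0.0035,-0.0008,0,0.05,0.0035,-0.0008,0,0.05,0.0035,-0.0008,0,0.05,0.0035,-0.0008,0,0.05])

```text
clock: 7.85
ee_pos: [0.5155, -0.0267, 0.0772]
eef_rot: [-3.141, 0.001, 0.331]
wrist_force: [-3.4, 0.3, 2.5]
grip_width: -0.0
```

```bash
cat >>h.py <<'E'
def check():
    P,b=measure();ax=np.array([.5553,-.0873]);print({n:(P[n].round(4),int(s[4])) for n,(c,s) in b.items()})
    r=P['red']-ax;a=np.arctan2(r[1],r[0]);print('red abs',a,'R',np.hypot(*r),'turn',a+.128)
    if 'blue' in P: v=P['blue']-ax;print('turn by blue',np.arctan2(v[1],v[0])+np.pi/2+.128,np.hypot(*v))
    if 'yellow' in P: v=ax-P['yellow'];print('turn by yellow',np.arctan2(v[1],v[0])+.128,np.hypot(*v))
    where(ax,a)
E
python3 -c "from h import *;check()"
```

```text
{'red': (array([ 0.6959, -0.0354]), 919), 'yellow': (array([ 0.4139, -0.1496]), 670), 'green': (array([ 0.7697, -0.1146]), 440), 'blue': (array([ 0.607, -0.228]), 938)}
red abs 0.3534097825749615 R 0.14985193389297324 turn 0.4814097825749615
turn by blue 0.47998848957546414 0.14988108246123172
turn by yellow 0.5430161858464684 0.1545167448571952
tcp [ 0.5159 -0.0265  0.0773] yaw 0.328 phi 2.146 r 0.0724 yaw-(phi-90) -0.247 F [ 0.6 -0.5  0.1] t 7.9
spoke frame along,perp 0.0707 0.0159
```

>>> servo_tool(targets=[0.0028,-0.0006,0,0.04,0.0028,-0.0006,0,0.04,0.0028,-0.0006,0,0.04,0.0028,-0.0006,0,0.04,0.0028,-0.0006,0,0.04,0.0028,-0.0006,0,0.04,0.0028,-0.0006,0,0.04,0.0028,-0.0006,0,0.04,0.0028,-0.0006,0,0.04,0.0014,-0.0003,0,0.02])

```text
clock: 8.9
ee_pos: [0.5407, -0.0168, 0.0771]
eef_rot: [-3.141, 0.001, -0.047]
wrist_force: [-4.9, 2.9, 1.7]
grip_width: -0.001
```

```bash
python3 -c "from h import *;check()"
```

```text
{'red': (array([ 0.7048, -0.0913]), 914), 'yellow': (array([ 0.7418, -0.0921]), 1), 'green': (array([ 0.776 , -0.1168]), 302), 'blue': (array([ 0.5508, -0.2369]), 974)}
red abs -0.02663593425912737 R 0.14951291553327983 turn 0.10136406574087263
turn by blue 0.09819402982502512 0.1496947569922404
turn by yellow 3.243833335612932 0.1865701652580126
tcp [ 0.5408 -0.0168  0.0771] yaw -0.049 phi 1.773 r 0.0719 yaw-(phi-90) -0.251 F [-0.9  0.8 -0.9] t 8.95
spoke frame along,perp 0.0701 0.0163
```

>>> servo_tool(targets=[0.0014,-0.0003,0,0.02,0.0014,-0.0003,0,0.02,0.0014,-0.0003,0,0.02,0.0007,-0.0002,0,0.01,0.0007,-0.0002,0,0.01,0,0,0,0])

```text
clock: 9.55
ee_pos: [0.5466, -0.0161, 0.0773]
eef_rot: [3.142, -0.0, -0.128]
wrist_force: [-2.5, 2.0, -0.9]
grip_width: 0.005
```

```bash
python3 -c "from h import *;check()"
```

```text
{'red': (array([ 0.704 , -0.1043]), 910), 'green': (array([ 0.7777, -0.1144]), 284), 'blue': (array([ 0.5378, -0.236 ]), 979)}
red abs -0.11395209385800907 R 0.14970928129819946 turn 0.014047906141990932
turn by blue 0.010966827797045053 0.14967538271335173
tcp [ 0.5466 -0.0161  0.0773] yaw -0.128 phi 1.692 r 0.0717 yaw-(phi-90) -0.25 F [-2.3  1.7 -0.8] t 9.6
spoke frame along,perp 0.0697 0.0167
```

>>> servo_tool(targets=[0.0004,-0.0001,0,0.006,0.0004,-0.0001,0,0.006,0,0,0,0])

```text
clock: 9.9
ee_pos: [0.5474, -0.016, 0.0773]
eef_rot: [3.142, 0.0, -0.14]
wrist_force: [-2.6, 1.1, -1.5]
grip_width: 0.004
```

```bash
python3 -c "from h import *;check()"
```

```text
{'red': (array([ 0.7037, -0.1059]), 908), 'yellow': (array([ 0.7397, -0.1001]), 1), 'green': (array([ 0.7774, -0.1141]), 287), 'blue': (array([ 0.5363, -0.2356]), 977)}
red abs -0.12462153387062386 R 0.14960220101872312 turn 0.0033784661293761453
turn by blue 0.000505083348363411 0.1495266693164982
turn by yellow 3.200345505809439 0.1848480269142425
tcp [ 0.5474 -0.016   0.0773] yaw -0.14 phi 1.681 r 0.0717 yaw-(phi-90) -0.251 F [-2.6  2.  -2.3] t 9.95
spoke frame along,perp 0.0697 0.0167
```

>>> servo_tool(targets=[-0.004,0,0,0,-0.006,0,0,0,-0.006,0,0,0,-0.004,0,0,0,0,0,-0.02,0,0,0,-0.035,0,0,0,-0.04,0,0,0,-0.04,0,0,0,-0.04,0,0,0,-0.02,0])

```text
clock: 10.95
ee_pos: [0.5277, -0.0132, 0.2764]
eef_rot: [-3.141, -0.004, -0.14]
wrist_force: [-0.6, -0.3, -0.2]
grip_width: 0.001
```

>>> servo_tool(targets=[-0.01,-0.03,0,0,-0.01,-0.04,0,0,-0.01,-0.04,0,0,-0.01,-0.04,0,0,-0.01,-0.04,0,0,-0.01,-0.04,0,0,-0.01,-0.04,0,0,-0.01,-0.03,0,0,0,0,0,0,0,0,0,0])

```text
clock: 11.95
ee_pos: [0.4899, 0.2954, 0.2722]
eef_rot: [3.141, 0.0, -0.139]
wrist_force: [0.4, -0.9, 1.2]
grip_width: 0.002
```

```bash
python3 - <<'E'
from h import *
check();im=env.camera("top")
i=env.camera_info("top");E=i['extrinsics']
cv2.imwrite("pics/t3.png",cv2.resize(im[100:360,200:560,::-1],None,fx=2,fy=2))
E
```

```text
{'red': (array([ 0.7038, -0.1059]), 907), 'yellow': (array([ 0.4066, -0.0685]), 1059), 'green': (array([ 0.7775, -0.1138]), 283), 'blue': (array([ 0.5363, -0.2356]), 976)}
red abs -0.12442578805587741 R 0.1496344988739011 turn 0.0035742119441225934
turn by blue 0.0005328601461563887 0.14950849154428816
turn by yellow 0.0018740508248400456 0.149843746225509
tcp [0.4902 0.2947 0.2723] yaw -0.14 phi 1.74 r 0.3875 yaw-(phi-90) -0.309 F [-0.1 -0.   0.3] t 12.0
spoke frame along,perp 0.371 0.112
```

View pics/t3.png

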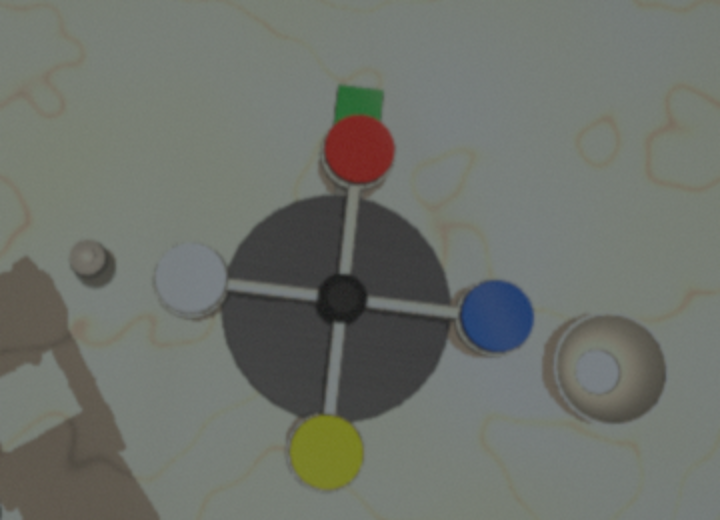

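The final crop shows the red lid at (359,149) in line with the mark at (360,103). The shaker and bowl are where they began, and the hand is clear.

```bash
python3 -c "from h import *;print(env.hand_in())"
```

```text
the job is handed in; nothing more can be done
None
```

The red-lidded pot now stands in line with the green serving mark, and the job is handed in at about 12 s on the clock. I lowered the shut fingertips between the white and yellow spokes. From there I pushed the bare white-pot spoke about 1.86 rad clockwise, at 0.5 rad/s or less and slower near the mark. Then I backed off, lifted clear and moved the hand aside.

**Alignment:** After the hand was clear, the red, blue and yellow lids gave a remaining turn of 0.004, 0.001 and 0.002 rad. That is within what the camera calibration can tell, and it matches the reading taken before I let go.

**Forces and contact:** The wrist force readings at the end of each move stayed under about 6 N. The fingertips stayed near 70 mm from the axis, clear of the pots.

**Bystanders and seating:** In the last picture the shaker and bowl are where they were at the start. The lids measured 150 mm from the axis at their seated height, so the top looks seated. I did not measure the lift directly.

**Disagreement:** The wrist camera put the hub about 4–5 mm from where the top camera did. I used the top camera, whose measured pot spacing and mark distance agreed with the given sizes to about 1 mm.

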